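# Stretch a governor spring to its test length and hold it

## Robot

A 7-joint arm with a two-finger parallel gripper is mounted at the origin on the work surface. World frame = base frame: x ahead of the robot, y to its left, z up, the work surface at z = 0. Lengths are in m, angles in rad, forces in N, time in s.
With the tool pointing down it reaches from about 0.425 to 0.875 m from the base axis. Payload 8.4 kg.
Tool frame: the origin (TCP) lies between the finger pads; the fingertips stand 22 mm ahead of it and the grasp point (between the pads) lies 3 mm ahead of it; y points along the fingers, x is the direction in which the jaws open and shut, and the axes are right-handed (so a half turn about y gives the same grasp; the last joint's range is limited). The gripper opens to 85 mm and grips with 20 to 120 N. Pads are 22 mm wide; open, the fingers measure 114 mm over their backs; the gripper's body (76 mm by 85 mm) begins 54 mm behind the grasp point. The pads swing forward as they close: fully open they stand 13 mm farther back than shut.
Start: joints at [-1.383, 0.333, 0.04, 1.465, -0.013, 1.343, -0.059], TCP at [0.184, 0.623, 0.253] pointing down, gripper open.
Joint ranges: [-2.58, 2.58], [-0.38, 2.09], [-1.3, 1.39], [0.25, 2.4], [-1.5, 4.64], [0.08, 2.09], [-2.65, 2.65]. Speed limits (rad/s): [2.22, 2.22, 2.79, 2.79, 3.14, 3.14, 3.14].

## Interface

Orientations are given as a unit quaternion [x, y, z, w].
In Python, from cell import ctrl gives the robot as it stands. The module is installed in compiled form; this text tells all that it offers. Calls block until the motion is done:
- ctrl.move_pose(position, orientation): joint-space move of the TCP to a pose.
- ctrl.move_l(position, feed=0.15, ori=None): straight line of the TCP; ori=None keeps the orientation; feed is the mean speed in m/s.
- ctrl.move_j(angles): joint-space move.
- ctrl.command_gripper(opening): finger opening in m; the grip force is fixed at half the most; returns when the fingers have stopped.
- ctrl.hold(seconds).
- ctrl.ik(position, orientation): joint angles nearest the present ones, or None.
- ctrl.get_image(name): name is "side" or "top" or "wrist"; returns the picture (384x512x3 uint8, red, green, blue); there is no depth.
- ctrl.camera_params(name): a dict with "fov_y" (degrees; the focal length in pixels is half the picture's height over the tangent of half this angle, whatever the lens; pixels are square), "cx", "cy" (the principal point, pixels), "xyz" and "attitude" of the camera in the world. Camera axes: x right, y down, z forward; pixel columns grow to the right and rows downward; lengths in m; the calibration is good to about 2 mm. The wrist camera is an equidistant fisheye: a pixel r from the principal point sees the ray r / f radians off the axis. A picture is of the moment at which its call begins: read the wrist's pose just before it. camera_params takes no time and is no camera call; for the wrist camera it gives the pose at the moment of the call.
A pose or a line that the arm cannot do raises ctrl.Unreachable and nothing moves.
- ctrl.finish_job(): hands the job in, once; it reports no verdict.
Readings, each from a call of its own:
- ctrl.read_clock(): time.
- ctrl.read_qpos(): joint angles.
- ctrl.read_qd(): joint speeds.
- ctrl.read_tau(): joint torques, N m.
- ctrl.read_ee_pos(): TCP position.
- ctrl.read_tool_rot(): TCP orientation.
- ctrl.read_ft_force(): force on the tool from outside, world axes, zero at the start.
- ctrl.read_moment(): the same for the moment, N m.
- ctrl.read_gripper_width(): finger opening in m.
Only numpy, scipy, OpenCV 4.12 (cv2) and the standard library are available. Lean on these libraries where they do the work, as an engineer would, in place of code of your own. Each camera call takes 0.05 s, during which the arm holds its last target.

## Task

A tractor governor spring is hooked up slack in the spring tester. Take the tester's black upright handle and ease the carriage out, away from the gauge head, until you feel the spring's loop come taut on the pin; pause there for a second with the spring barely stretched, then draw on until the red pointer stands level with the yellow band of the set index, never well past it. Finish while holding the handle there against the spring so the load can be read, with the index and the parts lying around left where they are.

Things in the scene. Friction and masses are not known exactly. Their poses are not given: they have to be found in the camera images.
- tester: Bench spring tester, fixed: grey-blue base plate 440 x 110 x 12 mm, two steel guide rods between end blocks 48 mm high, a gauge head (90 mm wide, white dial, 110 mm high) clamped on the rods near the +x end. Origin: on the slate, on the plate's centre line, 200 mm from its -x end. x runs along the rods to the gauge head, y to the side with the white rule, z up. The carriage is pulled out along -x.
- carriage: Aluminium carriage, slides only along the tester's x; 70 (x) x 78 (y) mm, top 50 mm above the slate. Upright black handle on its middle, nose plate with the hook pin at its +x side, red pointer at its +y side. Origin on the slate plane straight below the handle; axes as the tester's. About 0.6 kg, about 1 N of friction; the taut spring draws it back along +x.
- handle (a point): Point on the axis of the upright black handle (a cylinder of 24 mm diameter, from 60 to 126 mm above the slate, on a steel collar of 30 mm diameter), 97 mm above the slate: a good height to grip it. Nothing within 60 mm around it is higher than 60 mm.
- pointer (a point): Tip of the red pointer (3 mm wide) on the carriage's +y side, 56.5 mm from the handle's axis in y, at the same x as the handle's axis, 38 mm above the slate.
- mark (a point): Middle of the yellow band (10 mm wide along x) on the inner edge of the black set index (26 x 24 x 20 mm) clamped to the rule at the tester's +y side, 38 mm above the slate. The pointer tip passes 2.5 mm beside it; they are level when both have the same x in the tester's frame. Its place differs from run to run, 44 to 101 mm further out (-x) than the pointer at the start.
- pin (a point): Centre of the upright steel hook pin (6 mm diameter) on the carriage's nose, 55 mm from the handle's axis towards the gauge head, at the spring's height (48 mm above the slate).
- loop_seat (a point): Place on the spring's long end loop where the pin's centre comes to lie when the loop is taut. At the start the pin lies 8 to 20 mm from it, on the gauge head's side, slack in the loop; 20 mm is the inner stop of the carriage. Moves with the spring's end once the spring stretches.
- anchor (a point): Centre of the load hook on the clamped gauge head, holding the spring's other eye, 48 mm above the slate; does not move in a run. It is 86 mm from loop_seat while the spring is unstretched, more by the stretch. The spring (20 mm diameter) gives nothing until pulled with about 4 N (5 N with friction), then 10 mm for each further newton: 8 to 13 N at the index.
- commutator: Loose copper commutator, 62 mm diameter, 43 mm high, standing upright beside the tester. Origin: centre of its underside. Leave alone.
- housing: Loose grey cast aluminium end housing, about 106 mm over its three lugs, 38 mm high. Origin: centre of its underside. Leave alone.
- oiler: Loose brass oiler, conical, 64 mm diameter, 115 mm high with its spout. Origin: centre of its underside. Leave alone.
- former: Loose white ceramic coil former (a flanged bobbin), 52 mm diameter, 56 mm high, standing upright. Origin: centre of its underside. Leave alone.

How it is judged:
On the way, in this order (a step that is already met when the one before it is completed fails the run):
1. slack taken up and paused there: the pin seated in the loop, the spring stretched less than 10 mm, the carriage still (distance between pin and loop_seat below 0.003 m and distance between anchor and loop_seat below 0.096 m and linear speed of carriage below 0.008 m/s), for 0.4 s.
2. the pointer stands at the yellow band (x of pointer in the frame of mark between -0.005 and 0.005 m), for 0.3 s.
At the end, for the whole second after the job is handed in: The robot still holds the carriage (more than 3 N of contact) with the pointer within 5 mm of the middle of the yellow band, at rest against the spring; the index is within 3 mm and every loose part within 10 mm of where it was (all of step 2 and linear speed of carriage below 0.008 m/s and contact force between any of the fingers, the arm and carriage above 3 N and distance of mark from where it was at the start of the episode below 0.003 m and distance of each of commutator, housing, oiler, former from where it was at the start of the episode below 0.01 m); the arm keeps its last pose, push and grip.
It fails at once if spring overstretched: the pointer pulled more than 12 mm past the middle of the band (x of pointer in the frame of mark below -0.012 m).
It fails at once if the set index shifted (distance of mark from where it was at the start of the episode above 0.003 m).
It fails at once if a loose part disturbed (distance of any of commutator, housing, oiler, former from where it was at the start of the episode above 0.01 m).
It also fails if it takes over 43 s, if anything falls off the work surface, if the arm or the gripper's body presses on something with over 40 N, if the wrist force passes 120 N, or if a joint passes its speed limit or range.

## Working session

There is one attempt and no reset: what is moved stays moved. The work goes in short steps, each a Python script; the robot and the scene stay as the last script left them, time stands still between calls to the robot, and variables do not carry over. Pictures are saved under pics/ and viewed, and the job is handed in when it is done.

```bash
mkdir -p pics; python3 - <<'E'
from cell import ctrl
import cv2
print(ctrl.read_clock(),ctrl.read_ee_pos(),ctrl.read_tool_rot())
for n in("side","top","wrist"):
    print(n,ctrl.camera_params(n)); cv2.imwrite(f"pics/{n}0.png",ctrl.get_image(n)[:,:,::-1])
E
```

```text
0.0 [0.18379023 0.62303036 0.25241835] [ 0.56671016  0.42294876 -0.42384223 -0.56596086]
side {'fov_y': 45.04247616838146, 'cx': 249.90402546439554, 'cy': 193.83930757829373, 'xyz': array([0.50404603, 0.82579925, 0.84056986]), 'attitude': array([-0.03340609,  0.91805084, -0.39485532,  0.01248872])}
top {'fov_y': 48.02500021466904, 'cx': 257.46109738729655, 'cy': 192.00498560878953, 'xyz': array([0.44036006, 0.05038692, 0.98590463]), 'attitude': array([ 0.71056836, -0.70046071,  0.05295684, -0.04053375])}
wrist {'fov_y': 65.70646984690485, 'cx': 260.1214303427267, 'cy': 196.07133390420583, 'xyz': array([0.11163481, 0.64410769, 0.37332963]), 'attitude': array([0.79197753, 0.59178433, 0.08900837, 0.12099757])}
```

View pics/side0.png

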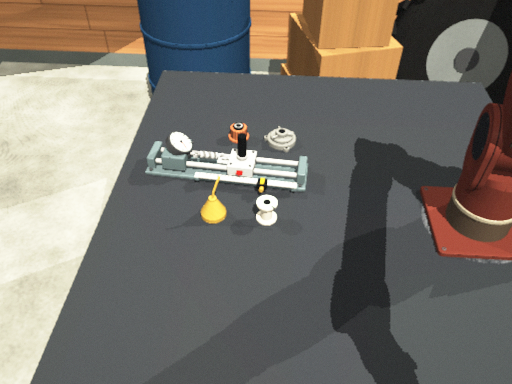

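View pics/top0.png

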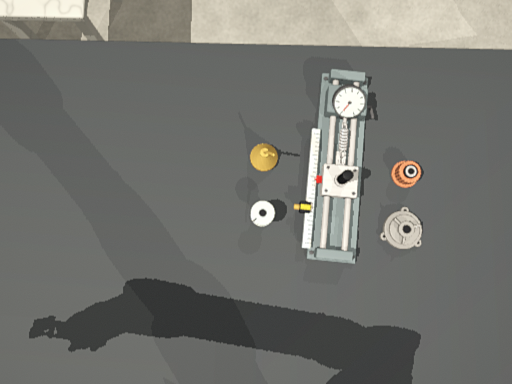

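View pics/wrist0.png

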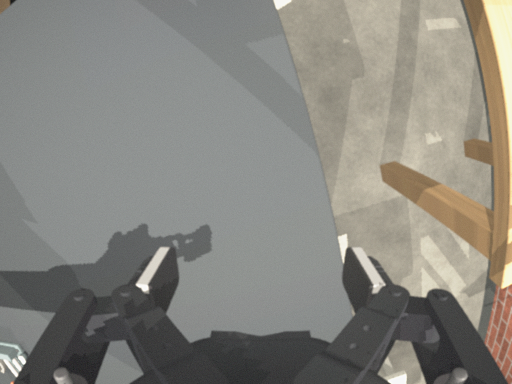

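The top view shows the dial at (349,102), the carriage at (340,180), the red pointer at (319,180) and the yellow/black index at (304,207). The oiler is at (264,157), the former at (262,213), the commutator at (407,173) and the housing at (403,230). Next I measure.

```bash
cat > h.py <<'E'
import numpy as np,cv2
from scipy.spatial.transform import Rotation as R
def cam(p):
    return 192/np.tan(np.radians(p["fov_y"]/2)),p["cx"],p["cy"],np.array(p["xyz"]),R.from_quat(p["attitude"]).as_matrix()
def plane(p,uv,z,fish=False):
    f,cx,cy,c,M=cam(p); a=np.array([(uv[0]-cx),(uv[1]-cy)])
    if fish:
        r=np.hypot(*a); th=r/f; d=np.array([*(a/max(r,1e-9)*np.sin(th)),np.cos(th)])
    else: d=np.array([*(a/f),1.])
    d=M@d; return c+d*(z-c[2])/d[2]
def proj(p,X):
    f,cx,cy,c,M=cam(p); v=M.T@(np.array(X)-c); return np.array([cx+f*v[0]/v[2],cy+f*v[1]/v[2]])
def blobs(im,lo,hi,mn=3):
    hsv=cv2.cvtColor(im,cv2.COLOR_RGB2HSV); m=cv2.inRange(hsv,np.array(lo),np.array(hi))
    n,l,s,c=cv2.connectedComponentsWithStats(m)
    return [(c[i].round(2),s[i].tolist()) for i in range(1,n) if s[i][4]>=mn]
E
python3 - <<'E'
from cell import ctrl
from h import *
p=ctrl.camera_params("top")
im=cv2.imread("pics/top0.png")[:,:,::-1].copy()
print("red",blobs(im,(0,200,150),(6,255,255)))
print("yel",blobs(im,(22,170,120),(35,255,255)))
c=im[60:270,230:430]; cv2.imwrite("pics/topc.png",cv2.resize(c[20:165,60:160,::-1],None,fx=4,fy=4,interpolation=cv2.INTER_NEAREST))
ps=ctrl.camera_params("side"); i2=cv2.imread("pics/side0.png")[:,:,::-1].copy()
print("sred",blobs(i2,(0,200,150),(6,255,255)));print("syel",blobs(i2,(22,170,120),(35,255,255)))
cv2.imwrite("pics/sidec.png",cv2.resize(i2[115:235,140:320,::-1],None,fx=4,fy=4,interpolation=cv2.INTER_NEAREST))
# rule (white) ; plate corners
hsv=cv2.cvtColor(im,cv2.COLOR_RGB2HSV)
m=cv2.inRange(hsv,np.array((0,0,200)),np.array((180,40,255))); m[:, :295]=0; m[:120]=0;m[260:]=0;m[:,324:]=0
ys,xs=np.nonzero(m); print("rule",xs.min(),xs.max(),ys.min(),ys.max()); vx=cv2.fitLine(np.c_[xs,ys].astype(np.float32),cv2.DIST_HUBER,0,.01,.01).ravel();print(vx)
a=plane(p,vx[2:]+vx[:2]*50,.03);b=plane(p,vx[2:]-vx[:2]*50,.03);print(a,b,np.degrees(np.arctan2(*(a-b)[[1,0]])))
E
```

```text
red [(array([318.36, 179.  ]), [317, 176, 4, 7, 22])]
yel [(array([304.82, 206.37]), [300, 204, 10, 6, 49])]
sred [(array([238.8, 172.6]), [237, 171, 5, 4, 15])]
syel [(array([261.81, 181.26]), [260, 179, 5, 6, 27]), (array([208.67, 200.67]), [208, 200, 2, 2, 3]), (array([204.2, 207.2]), [203, 206, 3, 4, 5]), (array([202.33, 212.  ]), [202, 211, 2, 3, 3]), (array([218.  , 219.67]), [217, 219, 3, 2, 3])]
rule 302 323 128 248
[ 6.5369174e-02 -9.9786115e-01  3.1159842e+02  1.8714029e+02]
[ 0.695803   -0.09496786  0.03      ] [ 0.46899453 -0.07945231  0.03      ] -3.913401258765633
```

View pics/topc.png

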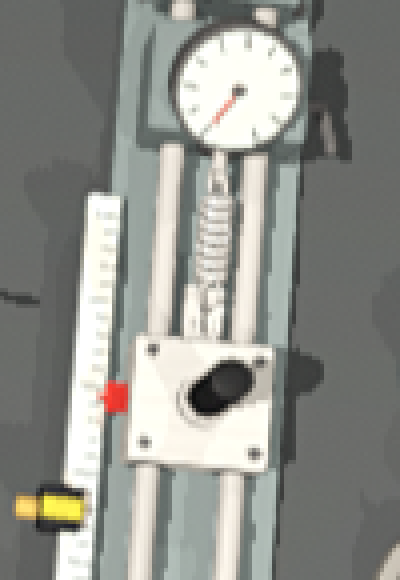

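View pics/sidec.png

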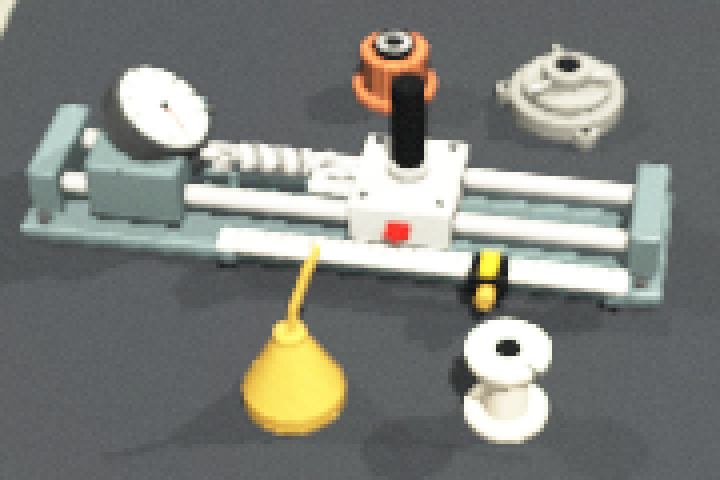

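```bash
cat >> h.py <<'E'
def tri(obs):
    A=np.zeros((3,3));b=np.zeros(3)
    for p,uv in obs:
        c=cam(p)[3]; d=plane(p,uv,0)-c; d/=np.linalg.norm(d); P=np.eye(3)-np.outer(d,d); A+=P;b+=P@c
    return np.linalg.solve(A,b)
E
python3 - <<'E'
from cell import ctrl
from h import *
p=ctrl.camera_params("top");q=ctrl.camera_params("side")
u=np.array
print("red",plane(p,(318.36,179),.038),plane(q,(238.8,172.6),.038),tri([(p,(318.36,179)),(q,(238.8,172.6))]))
print("yel",plane(p,(305.5,206.37),.048),plane(q,(261.81,181.26),.04),tri([(p,(304.82,206.37)),(q,(261.81,181.26))]))
# handle: dark in top
im=cv2.imread("pics/top0.png");g=im.max(2);m=(g<60).astype(np.uint8);m[:,:330]=0;m[:,362:]=0;m[:165]=0;m[192:]=0
ys,xs=np.nonzero(m);print(xs.min(),xs.max(),ys.min(),ys.max());print(im[168:190,335:360].max(2))
i2=cv2.imread("pics/side0.png");print(i2[130:162,234:250].max(2))
M=R.from_quat(ctrl.read_tool_rot()).as_matrix();print(M)
E
```

```text
red [ 0.59807118 -0.10114419  0.038     ] [ 0.59671771 -0.09845746  0.038     ] [ 0.59773899 -0.10148148  0.03553231]
yel [ 0.53521171 -0.07096065  0.048     ] [ 0.53408037 -0.0665236   0.04      ] [ 0.53529433 -0.0708834   0.03626728]
337 352 171 183
[[246 246 246 246 252 255 255 255 255 255 255 255 249 249 255 255 255 255
  254 232 234 255 255 187 119]
 [246 246 246 245 245 251 255 255 255 248 229 229 197 198 229 233 249 252
  219 173 156 213 241 180 121]
 [245 244 245 244 244 247 255 255 238 194 106  90  73  74  95 130 204 231
  151  97  83 150 196 168 123]
 [245 245 245 245 247 248 250 236 162  78  35  35  42  38  35  50 116 168
  150 120 128 171 192 157 123]
 [246 247 246 247 250 249 226 154  63  39  47  49  49  49  46  44  49  90
  154 174 178 192 191 143 122]
 [247 247 249 247 245 218 151  55  48  54  53  55  52  52  51  47  41  55
  134 195 193 192 191 138 123]
 [244 237 243 230 200 114  44  25  66  60  59  57  55  54  53  51  44  51
  124 196 192 192 190 137 124]
 [224 228 221 171  83  23  17  29  69  67  61  59  56  55  53  51  45  46
  110 196 192 192 192 129 123]
 [205 23
[... 3061 characters left out ...]
 255 255]
 [255 255 251 158  52  24  25  27  26  25  26  27 228 253 255 255]
 [255 255 251 231 163  34  26  24  30  26  26 101 239 254 255 255]
 [255 255 242 236 243 166  35  36  24  45  64 215 246 252 254 255]
 [255 254 235 205 242 240 236 230 226 234 240 246 239 246 254 255]
 [254 254 244 193 202 225 237 241 243 239 236 232 228 251 254 255]
 [254 254 253 241 201 190 204 222 227 220 213 206 241 254 255 255]
 [254 254 254 253 249 229 213 221 219 221 235 250 254 254 255 255]
 [254 254 254 254 254 253 251 251 252 253 254 254 255 255 255 255]]
[[ 2.82856049e-01 -2.88628159e-04 -9.59162328e-01]
 [ 9.59161588e-01 -1.19302171e-03  2.82856190e-01]
 [-1.22594174e-03 -9.99999247e-01 -6.06123629e-05]]
```

```bash
python3 - <<'E'
from cell import ctrl
from h import *
p=ctrl.camera_params("top");q=ctrl.camera_params("side")
print("htop",plane(p,(347.3,175),.126),"hbot",plane(p,(341,179),.062),"tri top",tri([(p,(347.3,175)),(q,(241.8,135.2))]),"side grip", plane(q,(241.8,145),.097))
a=np.radians(-3.9);ex=np.array([np.cos(a),np.sin(a),0]);ey=np.array([-ex[1],ex[0],0])
red=plane(p,(318.36,179),.04);print("from red",red-50*.001*ey)
for z in(.038,.048):print(z,(plane(p,(305.5,206.37),z)-red)@ex)
# yaw check with rods/plate edges
im=cv2.imread("pics/top0.png");hsv=cv2.cvtColor(im,cv2.COLOR_BGR2HSV)
print((plane(q,(261.8,181.3),.045)-plane(q,(238.8,172.6),.038))@ex)
for yaw in(-3.9,np.pi-0):pass
# plate corners in top
print(im[100:102,300:380].max(2)[0])
# ik for both flips
for s in(1,-1):
    X=s*ex;Y=np.array([0,0,-1.]);M=np.c_[X,Y,np.cross(X,Y)];o=R.from_matrix(M).as_quat();h=red-.05*ey
    print(s,o,[None if (j:=ctrl.ik([*(h-d*ex)[:2],z],o)) is None else np.round(j,2) for z in (.2,.1) for d in(0,.1)])
E
```

```text
htop [ 0.59261384 -0.14607736  0.126     ] hbot [ 0.59487622 -0.14678587  0.062     ] tri top [ 0.59237628 -0.1462198   0.12523293] side grip [ 0.59185582 -0.1414281   0.097     ]
from red [ 0.59433766 -0.15070869  0.04      ]
0.038 -0.06331614066559105
0.048 -0.06441311243676871
-0.0652235524267478
[106 107 106 106 106 106 106 107 107 106 101  97  96  98  97  97  98  97
  87  98 168 169 162 163 162 104 100 120 169 172 173 164  73  86 139 231
 236 234 245 255 255 255 255 255 255 255 255 255 254 237 246 255 255 255
 255 255 255 255 255 255 255 255 255 255 213 125 114  81  63  64  66  63
  65  64  62  63  90 106 105 105]
1 [ 0.7066973  -0.02406097  0.02406097 -0.7066973 ] [array([-0.62,  0.46,  1.06,  1.67, -0.42,  1.26,  0.45]), array([-0.96,  0.21,  1.31,  1.9 , -0.22,  1.19,  0.36]), array([-0.51,  0.53,  0.9 ,  1.76, -0.46,  1.08,  0.48]), array([-0.6 ,  0.28,  0.91,  2.  , -0.27,  0.98,  0.38])]
-1 [ 0.02406097  0.7066973  -0.7066973  -0.02406097] [array([-0.7 ,  0.55,  1.22,  1.67, -0.53,  1.3 , -2.59]), None, array([-0.68,  0.72,  1.21,  1.77, -0.72,  1.19, -2.46]), array([-0.82,  0.44,  1.23,  2.01, -0.48,  1.04, -2.57])]
```

```bash
cat >> h.py <<'E'
a=np.radians(-3.9);ex=np.array([np.cos(a),np.sin(a),0]);ey=np.array([-ex[1],ex[0],0])
Q=R.from_matrix(np.c_[ex,[0,0,-1.],np.cross(ex,[0,0,-1.])]).as_quat()
E
python3 - <<'E'
from cell import ctrl
from h import *
ctrl.move_pose([.593,-.1465,.21],Q)
print(ctrl.read_clock(),ctrl.read_ee_pos(),ctrl.read_ft_force())
w=ctrl.camera_params("wrist");print(w)
im=ctrl.get_image("wrist");cv2.imwrite("pics/w1.png",im[:,:,::-1])
print("red",blobs(im,(0,200,120),(6,255,255),10));print("yel",blobs(im,(22,170,120),(35,255,255),10))
E
```

```text
3.2083 [ 0.59331648 -0.1455027   0.20987669] [0.27550623 0.06149019 0.03939759]
{'fov_y': 65.70646984690485, 'cx': 260.1214303427267, 'cy': 196.07133390420583, 'xyz': array([ 0.59914395, -0.07028657,  0.33071356]), 'attitude': array([ 0.98802304, -0.0331669 , -0.00561809,  0.15059503])}
red []
yel []
```

View pics/w1.png

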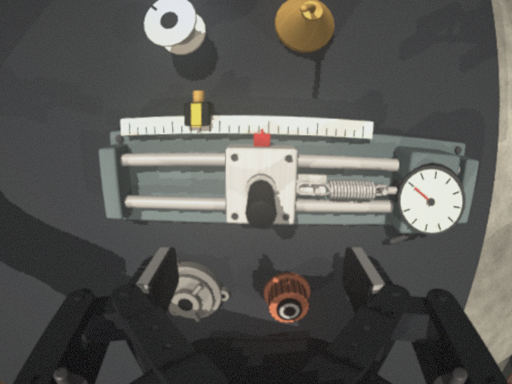

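The wrist view has the handle at (261,205), the red pointer at (262,138), the yellow band at (196,114) and the loop at about (310,190). I zoom in and measure more finely.

```bash
python3 - <<'E'
from cell import ctrl
from h import *
im=cv2.imread("pics/w1.png")[:,:,::-1].copy()
cv2.imwrite("pics/w1c.png",cv2.resize(im[85:235,170:400,::-1],None,fx=3.4,fy=3.4,interpolation=cv2.INTER_CUBIC))
w=ctrl.camera_params("wrist")
r=blobs(im,(0,150,80),(8,255,255),10)+blobs(im,(172,150,80),(180,255,255),10);y=blobs(im,(22,150,90),(35,255,255),10)
print(r,y)
ro=plane(w,r[0][0],.038,1)
print(ro)
for c,s in y: print(c,plane(w,c,.038,1),[(plane(w,c,z,1)-ro)@ex for z in(.038,.04,.048)])
m=(im.max(2)<40).astype(np.uint8);m[:,:235]=0;m[:,290:]=0;m[:160]=0;m[235:]=0
n,l,s,c=cv2.connectedComponentsWithStats(m);print(s[1:],c[1:])
# yaw by rule line at z~.03
hsv=cv2.cvtColor(im,cv2.COLOR_RGB2HSV);m=cv2.inRange(hsv,np.array((0,0,190)),np.array((180,50,255)));m[:115]=0;m[140:]=0;m[:,:110]=0;m[:,380:]=0;m[:,180:220]=0
ys,xs=np.nonzero(m);P=np.array([plane(w,(x,y),.03,1) for x,y in zip(xs,ys)]);l=cv2.fitLine(P[:,:2].astype(np.float32),cv2.DIST_HUBER,0,.001,.001).ravel();print(l,np.degrees(np.arctan(l[1]/l[0])))
E
```

```text
[(array([261.86, 138.24]), [254, 132, 16, 13, 119])] []
[ 0.5983586  -0.10220799  0.038     ]
[] []
[ 0.996226   -0.08679681  0.59274894 -0.08806131] -4.9793563
```

View pics/w1c.png

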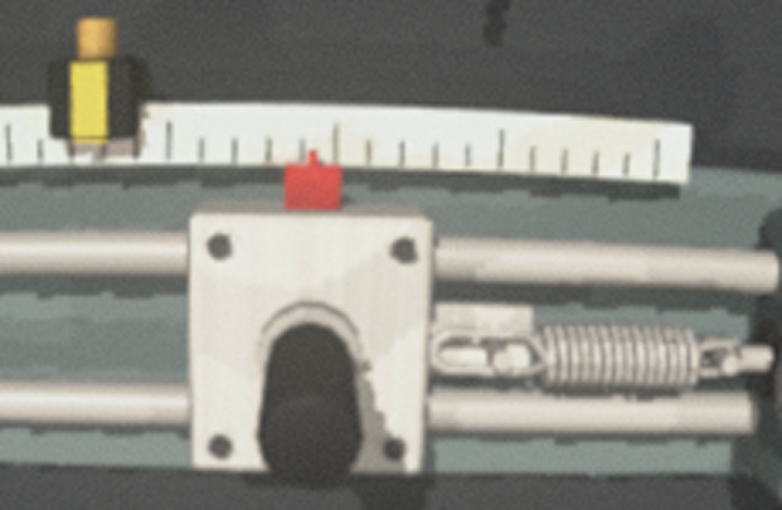

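```bash
python3 - <<'E'
from cell import ctrl
from h import *
w=ctrl.camera_params("wrist")
f=lambda x,y:(170+x/3.4,85+y/3.4)
# exact resize centre offset
f=lambda x,y:(170+(x+.5)/3.4-.5,85+(y+.5)/3.4-.5)
P=plane(w,f(312,155),.038,1);Y=plane(w,f(88,142),.038,1);Y2=plane(w,f(88,62),.048,1)
print("ptr",P,"yel",Y,(Y-P)@ex,(Y-P)@ey,"topyel",(Y2-P)@ex)
for n,a,b in(("rods",(0,245),(180,245)),("rod2",(0,400),(180,401)),("rodfar",(440,412),(740,412)),("rod+",(0,248),(770,272)),("rod-",(0,400),(740,412))):
    A=plane(w,f(*a),.035,1);B=plane(w,f(*b),.035,1);d=B-A;print(n,np.degrees(np.arctan2(d[1],d[0])))
print("handle from ptr",P-.0565*ey)
for c,z in(((312,455),.126),((309,345),.06)):print(plane(w,f(*c),z,1))
for n,x in(("loopend",447),("pin?",512),("hook",715)):
    print(n,(plane(w,f(x,355),.048,1)-P)@ex)
E
```

```text
ptr [ 0.59844918 -0.09424359  0.038     ] yel [ 0.53351799 -0.08497079  0.038     ] -0.06541152645329762 0.0048350183713978465 topyel -0.06263122377434154
rods -4.95435069316027
rod2 -3.986699521607539
rodfar -4.213860292627322
rod+ -5.292325168034632
rod- -4.89630602613701
handle from ptr [ 0.59460632 -0.15061276  0.038     ]
[ 0.59436037 -0.15156865  0.126     ]
[ 0.59416619 -0.14492917  0.06      ]
loopend 0.03957979304034833
pin? 0.05904219800834819
hook 0.12404401095154033
```

```bash
sed -i 's/radians(-3.9)/radians(-4.5)/' h.py; python3 - <<'E'
from cell import ctrl
from h import *
ctrl.move_l([.594,-.149,.15],feed=.15,ori=Q)
ctrl.move_l([.594,-.149,.100],feed=.1)
print(ctrl.read_ee_pos(),ctrl.read_ft_force())
ctrl.command_gripper(0.0)
ctrl.hold(.2)
print(ctrl.read_clock(),ctrl.read_ee_pos(),ctrl.read_ft_force(),ctrl.read_gripper_width())
w=ctrl.camera_params("wrist");print(repr(w["xyz"]))
im=ctrl.get_image("wrist");cv2.imwrite("pics/w2.png",im[:,:,::-1])
E
```

```text
[ 0.59406307 -0.14926562  0.1001309 ] [ 0.66013973 -0.0091231   0.29455784]
5.2583 [ 0.59428754 -0.14900608  0.10039274] [-1.46185415  1.68098501  5.55508213] 0.022573185439184625
array([ 0.60090886, -0.07386117,  0.22120319])
```

View pics/w2.png

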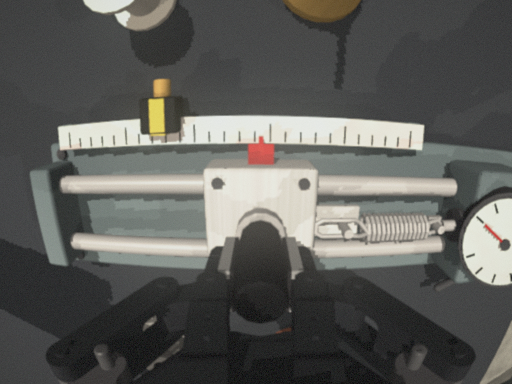

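The handle is gripped at 22.6 mm opening. The pointer tip is at (262,138) and the yellow band at (157,115). Next I ease out in small steps, watching the force.

```bash
python3 - <<'E'
from cell import ctrl
from h import *
s=np.array(ctrl.read_ee_pos()); s=np.array([.594,-.149,.1]); 
def F(): return np.mean([np.array(ctrl.read_ft_force()) for _ in range(3)],0)
base=[];log=[]
d=0
while d<.026:
    d+=.0015 if d>=.0045 else .0045
    ctrl.move_l(list(s-d*ex),feed=.012)
    ctrl.hold(.05)
    f=F();fx=f@ex; x=(np.array(ctrl.read_ee_pos())-s)@ex
    log.append((round(d*1e3,1),round(x*1e3,2),round(fx,2)));
    if d>=.0075 and fx-np.mean(base)>2.5: break
    if d<.009: base.append(fx)
print(log)
w=ctrl.camera_params("wrist");print(ctrl.read_clock(),repr(w["xyz"]))
im=ctrl.get_image("wrist");cv2.imwrite("pics/w3.png",im[:,:,::-1])
ctrl.hold(.6);print(F(),(np.array(ctrl.read_ee_pos())-s)@ex,ctrl.read_clock())
i0=cv2.imread("pics/w2.png")
c=np.vstack([i0[180:260,200:470],im[180:260,200:470,::-1]]);cv2.imwrite("pics/w3c.png",cv2.resize(c,None,fx=2.9,fy=2.9,interpolation=cv2.INTER_CUBIC))
E
```

```text
[(4.5, np.float64(-4.37), np.float64(-0.63)), (6.0, np.float64(-5.88), np.float64(0.43)), (7.5, np.float64(-7.38), np.float64(0.76)), (9.0, np.float64(-8.91), np.float64(-0.41)), (10.5, np.float64(-10.38), np.float64(-0.35)), (12.0, np.float64(-11.87), np.float64(0.41)), (13.5, np.float64(-13.37), np.float64(0.57)), (15.0, np.float64(-14.56), np.float64(1.04)), (16.5, np.float64(-15.89), np.float64(4.71))]
8.4833 array([ 0.58472728, -0.07245731,  0.22115503])
[5.22951063 1.05494005 5.82163572] -0.015877535486013714 9.1333
```

View pics/w3c.png

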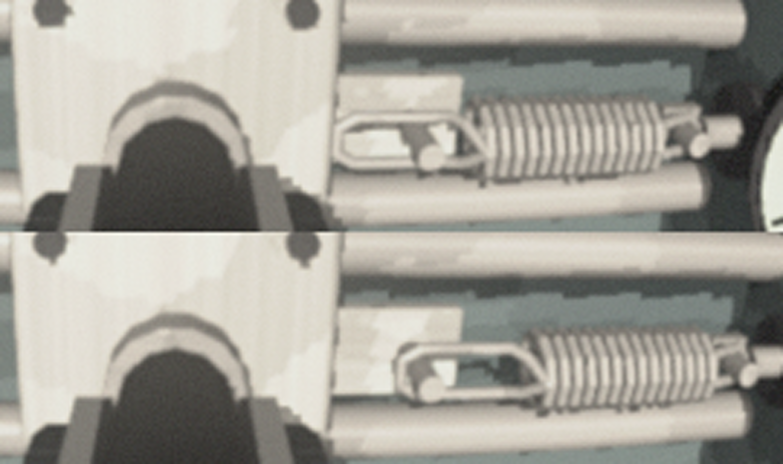

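In the close-up the pin sits against the loop's outer end, and the force rose from about 0.5 N to 4.7 N. I ease 1.5 mm further to be sure, pause, then draw most of the way and look again.

```bash
python3 - <<'E'
from cell import ctrl
from h import *
s=np.array([.594,-.149,.1])
def st(): print(round(ctrl.read_clock(),2),"d",round((np.array(ctrl.read_ee_pos())-s)@ex*1e3,2),"F",np.round(ctrl.read_ft_force(),2))
ctrl.move_l(list(s-.018*ex),feed=.008); st()
ctrl.hold(1.2); st()
for d in(.03,.045,.053):
    ctrl.move_l(list(s-d*ex),feed=.025); st()
ctrl.hold(.2)
w=ctrl.camera_params("wrist");print(w)
im=ctrl.get_image("wrist");cv2.imwrite("pics/w4.png",im[:,:,::-1]);cv2.imwrite("pics/top4.png",ctrl.get_image("top")[:,:,::-1])
cv2.imwrite("pics/w4c.png",cv2.resize(im[80:190,170:330,::-1],None,fx=4.9,fy=4.9,interpolation=cv2.INTER_CUBIC))
E
```

```text
9.47 d -17.47 F [4.25 1.98 6.43]
10.67 d -17.52 F [4.27 0.83 6.16]
11.3 d -29.43 F [5.62 1.23 5.25]
12.05 d -44.17 F [6.44 1.53 4.12]
12.52 d -52.04 F [7.11 2.24 3.08]
{'fov_y': 65.70646984690485, 'cx': 260.1214303427267, 'cy': 196.07133390420583, 'xyz': array([ 0.54865916, -0.06936378,  0.22114373]), 'attitude': array([ 0.98779098, -0.03904536, -0.00545205,  0.15071399])}
```

View pics/w4c.png

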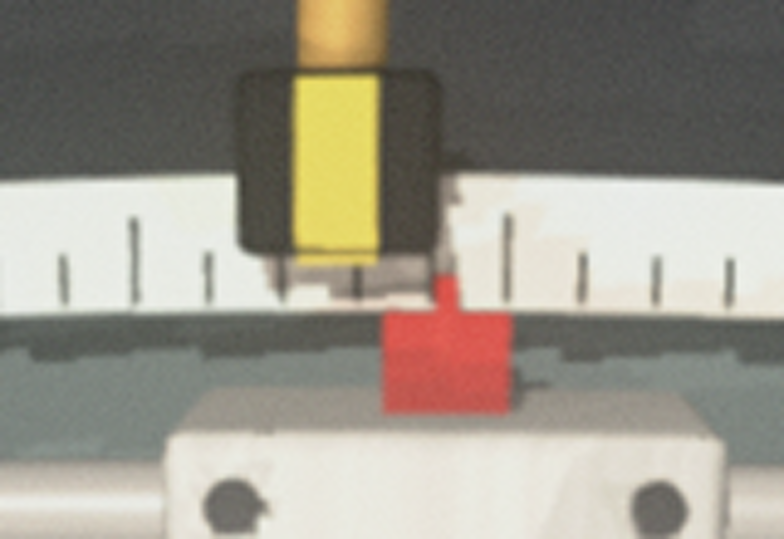

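The pointer tip is at (448,280) in the crop and the yellow band's inner edge is centred at (336,258), so about 13 mm remain.

```bash
python3 - <<'E'
from cell import ctrl
from h import *
w=ctrl.camera_params("wrist");k=4.9
f=lambda x,y:(170+(x+.5)/k-.5,80+(y+.5)/k-.5)
P=plane(w,f(447.5,285),.038,1)
for pt,z in(((336.5,262),.038),((337,165),.048),((336.5,250),.048)):
    d=plane(w,f(*pt),z,1)-P; print("rem",d@ex*1e3,d@ey*1e3)
s=np.array([.594,-.149,.1])
ctrl.move_l(list(s-.0645*ex),feed=.02);ctrl.hold(.2)
print(ctrl.read_clock(),(np.array(ctrl.read_ee_pos())-s)@ex,ctrl.read_ft_force())
im=ctrl.get_image("wrist");cv2.imwrite("pics/w5c.png",cv2.resize(im[80:190,170:330,::-1],None,fx=4.9,fy=4.9,interpolation=cv2.INTER_CUBIC))
E
```

```text
rem -13.929659363654487 2.9954250940275395
rem -13.025398333330083 15.491341040751252
rem -13.188701339115866 5.34197539757527
13.7417 -0.06327173415048605 [8.23561659 1.33547783 2.40872831]
```

View pics/w5c.png

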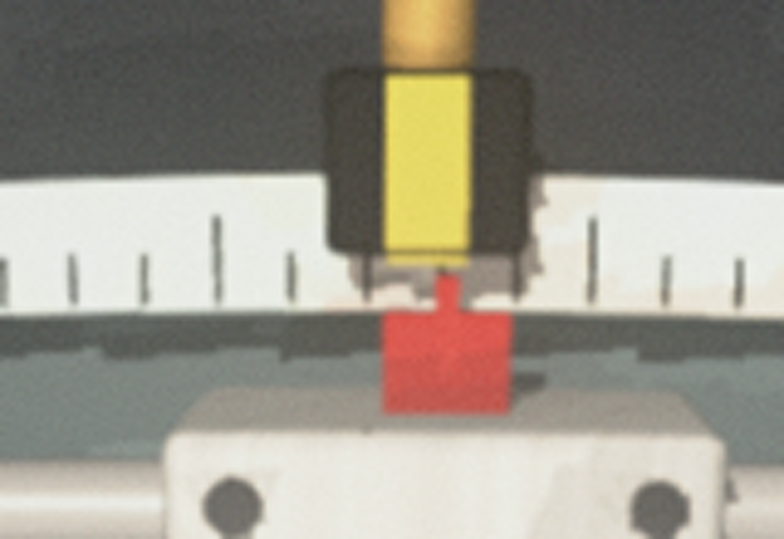

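About 2.4 mm remain: the tip is at 448 and the band centre at 427.

```bash
python3 - <<'E'
from cell import ctrl
from h import *
s=np.array([.594,-.149,.1])
ctrl.move_l(list(s-.0670*ex),feed=.01);ctrl.hold(.8)
print(ctrl.read_clock(),(np.array(ctrl.read_ee_pos())-s)@ex,ctrl.read_ft_force(),ctrl.read_gripper_width(),np.abs(ctrl.read_qd()).max())
im=ctrl.get_image("wrist");cv2.imwrite("pics/w6c.png",cv2.resize(im[80:190,170:330,::-1],None,fx=4.9,fy=4.9,interpolation=cv2.INTER_CUBIC))
cv2.imwrite("pics/top6.png",ctrl.get_image("top")[:,:,::-1])
E
```

```text
14.9917 -0.06571733333329854 [8.7347277  1.66055357 1.59149816] 0.0228418175710229 0.0017549046467076176
```

View pics/w6c.png

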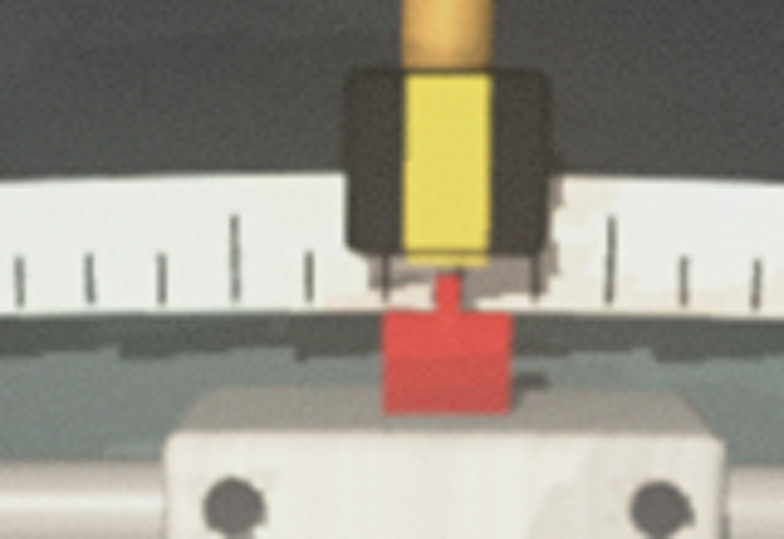

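View pics/top6.png

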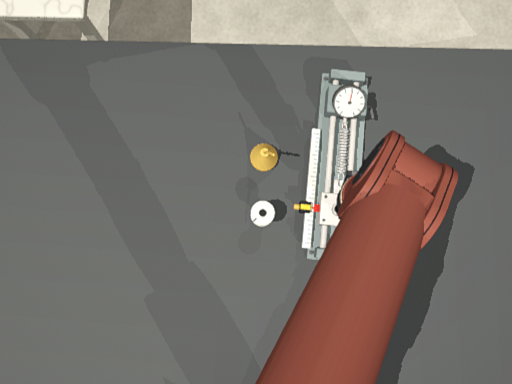

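The tip (448) is level with the band centre (447). The oiler and former are unmoved at (264,157) and (262,213), and the arm is at rest. I hand in.

```bash
python3 - <<'E'
from cell import ctrl
print(ctrl.read_clock());ctrl.finish_job()
E
```

```text
15.0917
the job is handed in; nothing more can be done
```

I gripped the handle, took up the slack and drew the carriage out until the pointer stood level with the yellow band. I handed in at 15.1 s of the 43 s allowed, still holding the handle there; no verdict is reported.

- **Slack and pause:** the loop came taut about 16 mm out. The pull rose from about 0.5 N to 4.7 N, and the wrist picture showed the pin against the loop's outer end. I paused there for 0.6 s, then for 1.2 s after easing out about 1.5 mm more.
- **At the index:** I drew on to about 66 mm in total. In the last wrist picture the pointer tip was within about 0.2 mm of the band's centre.
- **Load and rest:** the wrist force along the pull was about 8.7 N, within the expected 8 to 13 N. The joints were nearly still (at most 0.002 rad/s) with the grip closed on the handle.
- **Loose parts:** the last top picture shows the oiler, former and index at the same pixels as at the start. The arm hid the commutator and housing, so I did not re-check them. The arm and gripper stayed well above them.
- **Disagreement:** estimates of the tester's heading ranged from -3.9° to -5.3°, and I used -4.5°. This did not matter, because I set the final position by comparing pointer and band directly in the picture.

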